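# Close and lock the cam vise on a beech block

## Task

Clamp the beech block in the blue cam vise, ready for drilling: pull the red-gripped lever all the way back so that the cam stands at its low point, push the sliding jaw forward until it has closed the block up flush against the fixed jaw, then push the lever forward again until the cam locks, and leave it locked with the block held. Pushing with the fingers does it all; the block must not be lifted or tipped out of the vise, and the other things on the bench stay where they are.

Things in the scene. Friction and masses are not known exactly. Their poses are not given: they have to be found in the camera images.
- vise: Fixed blue cam vise on a plywood board 330 x 170 x 12 mm. Origin on the bench under the board's middle; x runs forward from sliding jaw to fixed jaw, y left. Bed 270 x 110 mm (158 mm over the ears). Two steel ways, 24 to 52 mm either side of the middle, tops 44 mm above the bench, carry the block. Fixed jaw's gripping face at x = +100 mm, 104 mm wide, top 90 mm above the bench
- jaw (a joint): travel of the sliding jaw along the vise's x, m: 0 fully open (105 mm between the jaws; gap = 105 mm minus value), 0.060 when the 45 mm block is closed up between both jaws. With the cam low it slides at about 6 N and stays where left; with the cam locked it does not slide forward under 20 N
- jaw_face (a point): middle of the sliding jaw's gripping face, 67 mm above the bench; axes as the vise's. Jaw 104 mm wide, 32 mm thick along x, from 45 to 89 mm above the bench; cork liner on its face, another on the fixed jaw, together giving about 0.3 mm under 10 N
- jaw_back (a point): middle of the sliding jaw's flat back face (the face to push), 76 mm above the bench, 32 mm behind jaw_face. Behind it is 35 mm of room before the lever's hub, whose nut rises to 67 mm above the bench
- cam (a joint): angle of cam and lever, rad: 0 low point (lever back, jaw free), 1.571 high point (lever forward, jaw locked), stops at both ends; grows counter-clockwise from above. From about 1.1 up the lobe grips the brass strip on the left way. Turning takes 2 to 3 N at the grip, up to about 12 N when locking on the block; stays where left. Locking drags the jaw forward, unlocking drags it back up to 12 mm
- cam_pivot (a point): on the vertical axis of cam and lever, top of the hub (25 mm diameter), 63 mm above the bench, 80 mm behind jaw_face; travels with the sliding jaw. The lever arm (16 mm wide, top 59 mm above the bench) points to the vise's right: 207 degrees counter-clockwise from the vise's x at cam 0, 297 degrees at cam 1.571
- lever_grip (a point): middle of the red upright cylindrical grip at the lever's end, 76 mm above the bench, 105 mm from the pivot axis. Grip 23 mm diameter, from 50 to 102 mm above the bench
- block: loose beech block to be clamped, 45 (x) x 90 (y) x 52 (z) mm, pencil cross on top, lying on the ways in front of the fixed jaw, its long side across the vise, sometimes a little askew. Origin: centre of its underside
- spare: bystander: a second beech block of the same size, on the bench left of the vise; origin centre of its underside
- tape: bystander: roll of masking tape, 100 mm diameter, 25 mm high, lying flat on the right part of the bench; origin centre of its underside
- pencil: bystander: red flat carpenter's pencil 190 mm long, left of the vise; origin centre of its underside
- screwdriver: bystander: yellow screwdriver lying on the bench right of the vise; origin at its middle, underside
- calculator: bystander: black calculator 150 x 80 x 15 mm, left part of the bench; origin centre of its underside
- mouse: bystander: black computer mouse 105 x 60 x 31 mm, right part of the bench; origin centre of its underside
- spray: bystander: spray can 54 mm diameter, 165 mm high, left part of the bench; origin centre of its underside
Not all that is in view belongs to the job. What is shaped like the block but green or turquoise is not meant.

How it is judged:
By the outcome, as a careful person would: the job done as asked, in the order asked, and still so for the second after the job is handed in, with the robot touching nothing.
It also fails if it takes over 69 s, if anything falls off the work surface, if the arm or the gripper's body presses on something with over 40 N, if the wrist force passes 120 N, or if a joint passes its speed limit or range.

## Robot

A 7-joint arm with a two-finger parallel gripper is mounted at the origin on the work surface. World frame = base frame: x ahead of the robot, y to its left, z up, the work surface at z = 0. Lengths are in m, angles in rad, forces in N, time in s.
With the tool pointing down it reaches from about 0.4 to 0.85 m from the base axis. Payload 10.4 kg.
Tool frame: the origin (TCP) lies midway between the tips of the shut fingers; the grasp point (between the pads) lies 19 mm behind it; z points along the fingers, y is the line along which they close (so a half turn about z gives the same grasp; the last joint's range is limited). The gripper opens to 87 mm and grips with 3 to 60 N. Pads are 19 mm wide; open, the fingers measure 117 mm over their backs; the gripper's body (75 mm by 190 mm) begins 51 mm behind the grasp point.
Start: joints at [-1.135, 0.332, -0.065, 1.46, 0.022, 1.35, -0.088], TCP at [0.277, 0.56, 0.223] pointing down, gripper open.
Joint ranges: [-2.6, 2.6], [-0.5, 2.12], [-1.47, 1.34], [0.16, 2.42], [-1.27, 4.41], [0.06, 2.06], [-2.6, 2.6]. Speed limits (rad/s): [2.22, 2.22, 2.79, 2.79, 3.14, 3.14, 3.14].

## Interface

Orientations are given as a unit quaternion [x, y, z, w].
In Python, from bench import sensors, eyes, order gives the robot as it stands.
- The arm moves only by the tool arm_command, never from a script. Its argument "steps" is a list of rows, each an object with "rot": the turn, a rotation vector about the world's x, y, z in degrees, a list of three; "slide": the shift along the world's x, y, z in m, a list of three; "grip": the opening, from 0 (shut) to 1 (fully open). A call has exactly 8 rows; each row shifts and turns the commanded pose from where the row before left it; what a row does not reach is not made up. A row lasts 1/8 s, in which the tool goes at most 62.5 mm and 10.7 degrees, less where a joint would pass 70% of its speed; a pose out of reach is approached as far as the arm can. A call with a gripper value outside its range is refused whole. The fingers move at their own pace and stop on an object; "newtons" is the grip in N (left out, the last holds). Time passes only in rows, so rows that do not move let the fingers close, or fill a call up. It gives the time, the measured TCP pose, the force, the opening and the grip force at its end, in the units of the state.
- sensors.read_state(): the state, without advancing time (a new reading comes with each control period).
- eyes.camera(name): name is "side" or "top"; returns a dict with "pixels" (400x640x3 uint8, red, green, blue), "intrinsics" (3x3 intrinsics, pixels), "k1" (the pictures are not rectified: a ray, as slopes to the right and down, at radius r is drawn at 1 + k1 r^2 times it, then the intrinsics apply), "pose" (4x4, takes a point from camera to world coordinates). Camera axes: x right, y down, z forward; pixel columns grow to the right and rows downward; lengths in m; the calibration is good to about 2 mm. A picture is of the moment at which its call begins. There is no depth.
- order.close_job(): hands the job in; it is judged then, once.
Trained networks look in a picture, given as the dict that the camera call returned (one of the last four; its "shot" number tells which), for a name from the list of things; names that differ only in an ending like _2 or _b are one class to them, and where a whole thing is asked for, a point or a joint stands for the part that bears it (a point fixed in the world has none). Each returns a list of dicts, best first, with "conf" (0 to 1); they miss things now and then, are a little off and sometimes report something else, mostly with a low value. They report only what shows in the picture. A call takes as long as a camera call. They do not tell look-alikes from the thing itself.
- eyes.look_for(name, picture): "bbox" ([left, top, right, bottom] in pixels, round what is visible of it).
The state is a dict: "time": time; "joint_positions": joint angles; "joint_vel": joint speeds; "joint_torque": joint torques, N m; "ee_pos": TCP position; "eef_rot": TCP orientation; "ft_force": force on the tool from outside, world axes, zero at the start; "torque": the same for the moment, N m; "width": finger opening in m; "grip_force": force on a finger pad.
Only numpy, scipy, OpenCV 4.12 (cv2) and the standard library are available. Lean on these libraries where they do the work, as an engineer would, in place of code of your own. Each camera call takes 0.05 s, during which the arm holds its last target. There are 200 camera calls.

## Working session

There is one attempt and no reset: what is moved stays moved. The work goes in short steps, Python scripts to look and compute and a tool call to move; the robot and the scene stay as the last step left them, time stands still between calls to the robot, and variables do not carry over. Pictures are saved under pics/ and viewed, at most 10 in all, crops included, and the job is handed in when it is done.

Besides the shell and the picture viewer there is one more tool, called as name([rows], argument=value, ...), one row to a line, values as JSON. arm_command: Moves the arm, as the interface text tells. Its arguments: {"type":"object","properties":{"steps":{"type":"array","items":{"type":"object","properties":{"rot":{"type":"array","items":{"type":"number"}},"slide":{"type":"array","items":{"type":"number"}},"grip":{"type":"number"}}}},"newtons":{"type":"number"}},"required":["steps"]}

```bash
ls; mkdir -p pics; cat > h.py <<'E'
import numpy as np, cv2
from bench import sensors, eyes, order
def ray(c,u,v):
    K=np.array(c["intrinsics"]);k=c["k1"];d=np.array([(u-K[0,2])/K[0,0],(v-K[1,2])/K[1,1]])
    s=d.copy()
    for _ in range(20): s=d/(1+k*(s@s))
    P=np.array(c["pose"]);return P[:3,3],P[:3,:3]@np.array([s[0],s[1],1])
def atz(c,u,v,z):
    o,d=ray(c,u,v);return o+d*(z-o[2])/d[2]
def proj(c,p):
    P=np.array(c["pose"]);q=P[:3,:3].T@(np.array(p)-P[:3,3]);s=q[:2]/q[2];s=s*(1+c["k1"]*(s@s));K=np.array(c["intrinsics"])
    return np.array([K[0,0]*s[0]+K[0,2],K[1,1]*s[1]+K[1,2]])
def tri(c1,p1,c2,p2):
    o1,d1=ray(c1,*p1);o2,d2=ray(c2,*p2)
    t=np.linalg.lstsq(np.c_[d1,-d2],o2-o1,rcond=None)[0]
    a,b=o1+d1*t[0],o2+d2*t[1];return (a+b)/2,np.linalg.norm(a-b)
def save(c,n,box=None,f=1):
    im=c["pixels"][:,:,::-1]
    if box: im=im[box[1]:box[3],box[0]:box[2]]
    cv2.imwrite("pics/"+n,cv2.resize(im,None,fx=f,fy=f,interpolation=cv2.INTER_CUBIC))
E
python3 - <<'E'
from h import *
for n in("top","side"):
    c=eyes.camera(n);save(c,n+"0.png");print(n,np.round(c["pose"],3).tolist(),c["intrinsics"],c["k1"])
    for t in("vise","jaw_face","jaw_back","cam_pivot","lever_grip","block","spare"):
        print(t,[(np.round(b["bbox"]).tolist(),round(b["conf"],2)) for b in eyes.look_for(t,c)[:3]])
E
```

```text
pics
top [[-0.02, -0.998, 0.065, 0.501], [-1.0, 0.018, -0.022, -0.014], [0.02, -0.066, -0.998, 1.336], [0.0, 0.0, 0.0, 1.0]] [[418.51403759   0.         319.13301315]
 [  0.         418.51403759 204.67637891]
 [  0.           0.           1.        ]] -0.06032659908664646
vise [([232.0, 141.0, 302.0, 250.0], 0.7)]
jaw_face [([246.0, 188.0, 297.0, 229.0], 0.81)]
jaw_back [([240.0, 186.0, 297.0, 230.0], 0.7)]
cam_pivot [([252.0, 204.0, 298.0, 223.0], 0.61)]
lever_grip [([250.0, 206.0, 298.0, 223.0], 0.63)]
block [([316.0, 142.0, 343.0, 167.0], 0.96), ([347.0, 219.0, 379.0, 248.0], 0.9), ([251.0, 159.0, 284.0, 182.0], 0.84)]
spare [([200.0, 153.0, 232.0, 173.0], 0.94)]
side [[-0.996, -0.067, 0.059, 0.473], [-0.089, 0.668, -0.739, 1.289], [0.01, -0.741, -0.671, 1.272], [0.0, 0.0, 0.0, 1.0]] [[515.15356617   0.         303.39207767]
 [  0.         515.15356617 205.02428885]
 [  0.           0.           1.        ]] -0.044675266501833205
vise [([231.0, 213.0, 340.0, 283.0], 0.96), ([279.0, 208.0, 322.0, 257.0], 0.47)]
jaw_face [([279.0, 211.0, 319.0, 256.0], 0.87)]
jaw_back [([279.0, 212.0, 318.0, 257.0], 0.72)]
cam_pivot [([302.0, 212.0, 311.0, 253.0], 0.85)]
lever_grip [([298.0, 210.0, 310.0, 256.0], 0.62), ([234.0, 262.0, 256.0, 295.0], 0.26)]
block [([315.0, 175.0, 343.0, 204.0], 0.85), ([246.0, 192.0, 271.0, 219.0], 0.78), ([277.0, 168.0, 310.0, 190.0], 0.73)]
spare [([235.0, 263.0, 258.0, 293.0], 0.64)]
```

```bash
python3 - <<'E'
from h import *
c=eyes.camera("top");d=eyes.camera("side")
save(c,"top1.png",(190,110,390,260),4);save(d,"side1.png",(200,150,360,300),3.9)
E
```

```text
(no output)
```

View pics/top1.png

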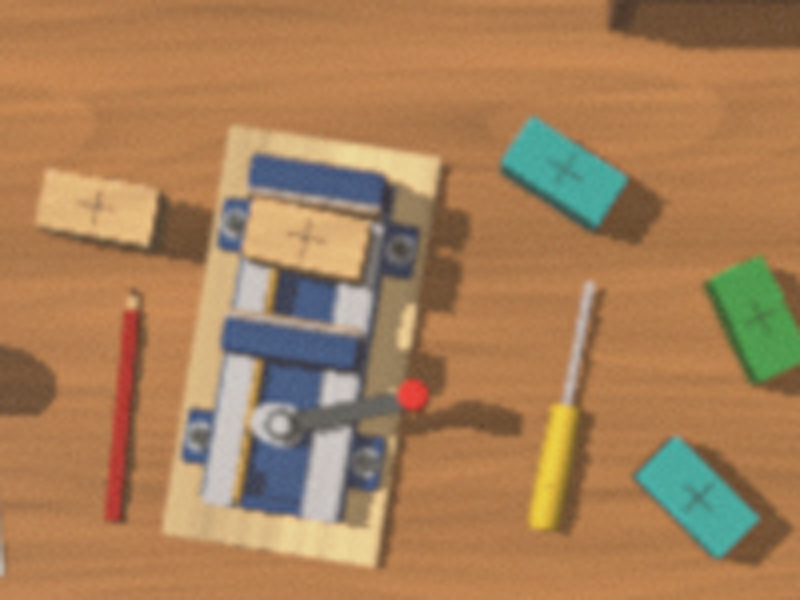

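View pics/side1.png

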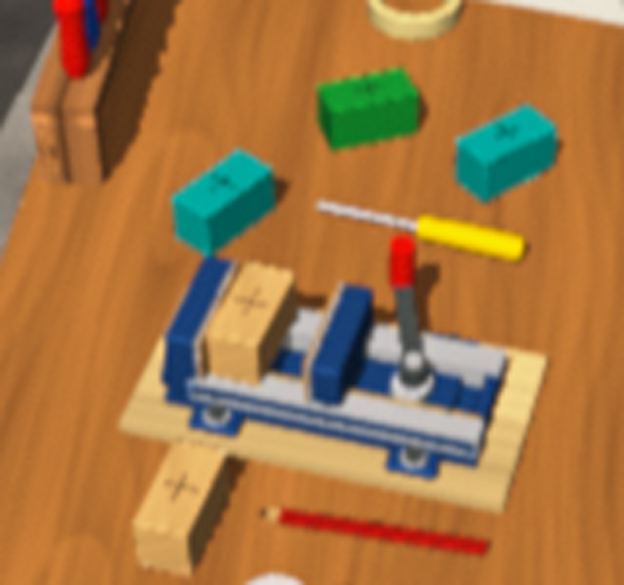

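View pics/top0.png

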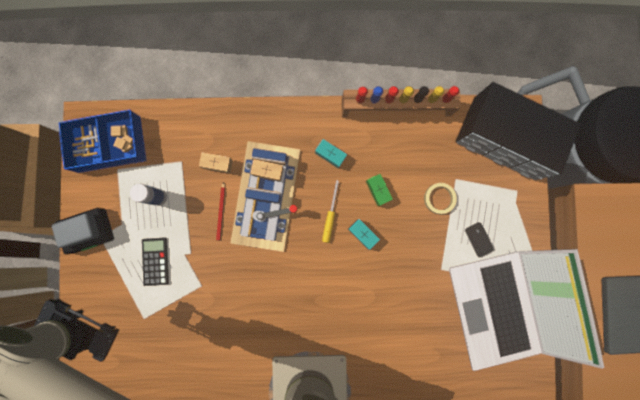

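The tops show the beech block in the vise at top px (267,170), side px (265,227). Look-alikes are the spare (top px 215,162), two turquoise blocks (331,153; 365,235) and a green one (380,190). The choice is the one between the jaws, and the crop confirms it. The lever grip is at top px (293,209) and side px (303,213), and the pivot is at top px (260,216).

```bash
cat > m.py <<'E'
from h import *
T=lambda x,y:(190+x/4,110+y/4)
S=lambda x,y:(200+x/3.9,150+y/3.9)
E
python3 - <<'E'
from m import *
from scipy.optimize import least_squares
c=eyes.camera("top");d=eyes.camera("side")
L=[(.165,.085),(.165,-.085),(-.165,-.085),(-.165,.085)]
tp=[T(232,127),T(440,157),T(380,567),T(163,533)]
sp=[S(120,430),None,S(546,355),S(503,510)]
def f(q):
    x,y,a=q;r=[]
    for l,t,s in zip(L,tp,sp):
        p=[x+l[0]*np.cos(a)-l[1]*np.sin(a),y+l[0]*np.sin(a)+l[1]*np.cos(a),.012]
        r+=list(proj(c,p)-t)
        if s: r+=list(proj(d,p)-s)
    return r
s=least_squares(f,[.5,.1,0]);q=s.x;print(q,np.degrees(q[2]),np.round(s.fun,1))
R=np.array([[np.cos(q[2]),np.sin(q[2])],[-np.sin(q[2]),np.cos(q[2])]])
def pr(n,p,*e): print(n,np.round(p,4),"vise",np.round(R@(p[:2]-q[:2]),4),*e)
for n,a,b in[("block",T(308,238),S(252,302)),("grip",T(413,395),S(403,246)),("hub",T(281,424),S(413,369)),
  ("jawtopback L",T(224,350),S(340,400)),("spare",T(98,206),S(181,487))]:
    p,e=tri(c,a,d,b);pr(n,p,e)
pr("gripz",atz(c,*T(413,395),.102));pr("hubz",atz(c,*T(281,424),.065))
for n,a in[("jbL",T(223,350)),("jbR",T(356,369)),("jfL",T(228,317)),("jfR",T(361,333))]:pr(n,atz(c,*a,.089))
for n,a in[("bk1",T(247,198)),("bk2",T(372,215)),("bk3",T(362,280)),("bk4",T(243,258))]:pr(n,atz(c,*a,.096))
for n,a in[("fjL",T(250,185)),("fjR",T(383,207))]:pr(n,atz(c,*a,.09))
print(sensors.read_state())
E
```

```text
[ 0.61933538  0.12805476 -0.16732783] -9.587178204432645 [-1.1 -0.6  0.2 -2.2 -0.6 -0.3 -1.3 -0.3  0.5 -0.  -0.4  0.2  0.6 -2.2]
block [0.6917 0.1129 0.0923] vise [ 0.0739 -0.0029] 0.0011239060676558332
grip [0.5724 0.036  0.0959] vise [-0.031  -0.0986] 0.0009701515568359704
hub [0.5544 0.1391 0.0533] vise [-0.0659  0.0001] 0.0009074191222741405
jawtopback L [0.6113 0.1819 0.0557] vise [-0.0169  0.0517] 0.0002426950322043184
spare [0.7261 0.2801 0.0486] vise [0.08   0.1677] 0.00034283438161968245
gripz [0.5715 0.0357 0.102 ] vise [-0.0318 -0.099 ]
hubz [0.5535 0.1377 0.065 ] vise [-0.0666 -0.0015]
jbL [0.6085 0.1775 0.089 ] vise [-0.0189  0.047 ]
jbR [0.5925 0.0785 0.089 ] vise [-0.0182 -0.0534]
jfL [0.6332 0.1736 0.089 ] vise [0.0061 0.0472]
jfR [0.6194 0.0744 0.089 ] vise [ 0.009  -0.0529]
bk1 [0.7216 0.1577 0.096 ] vise [0.0959 0.0463]
bk2 [0.7071 0.0645 0.096 ] vise [ 0.0971 -0.048 ]
bk3 [0.6583 0.0726 0.096 ] vise [ 0.0477 -0.0482]
bk4 [0.6765 0.1611 0.096 ] vise [0.0508 0.0421]
fjL [0.7325 0.1563 0.09  ] vise [0.1069 0.0466]
fjR [0.714  0.0566 0.09  ] vise [ 0.1053 -0.0547]
{'time': 1.0, 'joint_positions': array([-1.13459003,  0.33218427, -0.06468443,  1.46008132,  0.02162977,
        1.3498965 , -0.08850745]), 'joint_vel': array([ 0.00120937, -0.00038719, -0.00200456, -0.00169312,  0.0002452 ,
       -0.00121581, -0.00061329]), 'joint_torque': array([-3.56468099e-04, -6.23061848e+01,  2.39734916e-02, -3.90111780e+01,
       -6.12672488e-02,  3.16755194e-02,  1.20696933e-05]), 'ee_pos': array([0.27681406, 0.5603932 , 0.22259425]), 'eef_rot': array([2.27402580e-01, 9.73800833e-01, 6.03667270e-05, 2.05263482e-05]), 'ft_force': array([-0.85500785, -0.29878502,  0.5900221 ]), 'torque': array([-0.00851515, -0.01137894, -0.04038656]), 'grip_force': 0.0, 'width': 0.08730073320612598}
```

arm_command([
  {"slide": [0.03, -0.054, 0], "rot": [0, 0, -6.7], "grip": 0.5},
  {"slide": [0.03, -0.054, 0], "rot": [0, 0, -6.7], "grip": 0.5},
  {"slide": [0.03, -0.054, 0], "rot": [0, 0, -6.7], "grip": 0.5},
  {"slide": [0.03, -0.054, 0], "rot": [0, 0, -6.7], "grip": 0.5},
  {"slide": [0.03, -0.054, 0], "rot": [0, 0, -6.7], "grip": 0.5},
  {"slide": [0.03, -0.054, 0], "rot": [0, 0, -6.7], "grip": 0.5},
  {"slide": [0.03, -0.054, 0], "rot": [0, 0, -6.7], "grip": 0.5},
  {"slide": [0.03, -0.054, 0], "rot": [0, 0, -6.7], "grip": 0.5},
])

```text
time: 2.0
ee_pos: [0.5175, 0.1266, 0.2229]
eef_rot: [0.643, 0.766, 0.0, 0.0]
ft_force: [0.8, 0.4, 0.4]
width: 0.0432
grip_force: 0.0
```

arm_command([
  {"slide": [0.027, -0.045, 0], "grip": 0.5},
  {"slide": [0.0275, -0.0456, 0], "grip": 0.5},
  {"slide": [0, 0, -0.05], "grip": 0.5},
  {"slide": [0, 0, -0.05], "grip": 0.5},
  {"slide": [0, 0, -0.03], "grip": 0.5},
  {"slide": [0, 0, -0.023], "grip": 0.5},
  {"slide": [0, 0, 0], "grip": 0.5},
  {"slide": [0, 0, 0], "grip": 0.5},
])

```text
schema error: expected keys rot, slide, grip
```

```bash
python3 - <<'E'
from h import *
s=sensors.read_state();print(np.round(s["joint_positions"],3),s["ft_force"],s["ee_pos"])
c=eyes.camera("top");d=eyes.camera("side")
a=c["pixels"][110:260,190:340];b=d["pixels"][180:330,210:360]
cv2.imwrite("pics/g1.png",cv2.resize(np.hstack([a,b])[:,:,::-1],(800,400),interpolation=cv2.INTER_CUBIC))
E
```

```text
[-0.645  0.123  0.349  1.723 -0.044  1.302 -0.114] [0.82888531 0.3649348  0.36532394] [0.51753153 0.12660799 0.22294201]
```

View pics/g1.png

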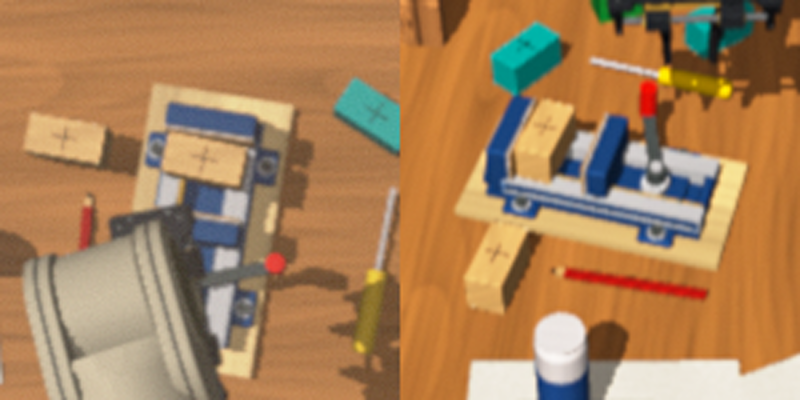

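The move was refused because each row needs a rot. The picture shows the scene unchanged, with the grip at left-panel px (275,263).

arm_command([
  {"slide": [0.027, -0.045, 0], "rot": [0, 0, 0], "grip": 0.5},
  {"slide": [0.0275, -0.0456, 0], "rot": [0, 0, 0], "grip": 0.5},
  {"slide": [0, 0, -0.05], "rot": [0, 0, 0], "grip": 0.5},
  {"slide": [0, 0, -0.05], "rot": [0, 0, 0], "grip": 0.5},
  {"slide": [0, 0, -0.03], "rot": [0, 0, 0], "grip": 0.5},
  {"slide": [0, 0, -0.023], "rot": [0, 0, 0], "grip": 0.5},
  {"slide": [0, 0, 0], "rot": [0, 0, 0], "grip": 0.5},
  {"slide": [0, 0, 0], "rot": [0, 0, 0], "grip": 0.5},
])

```text
time: 3.1
ee_pos: [0.5719, 0.0379, 0.0707]
eef_rot: [0.642, 0.767, 0.001, 0.0]
ft_force: [0.2, 0.4, -0.0]
width: 0.0435
grip_force: 0.0
```

```bash
python3 - <<'E'
from h import *
s=sensors.read_state();print(np.round(s["joint_positions"],3),s["ft_force"],s["ee_pos"])
c=eyes.camera("top");d=eyes.camera("side")
a=c["pixels"][110:260,190:340];b=d["pixels"][180:330,210:360]
cv2.imwrite("pics/g2.png",cv2.resize(np.hstack([a,b])[:,:,::-1],(800,400),interpolation=cv2.INTER_CUBIC))
q=(.6193,.1281,-.1673)
def path(px0,px1,a0,a1,n=16):
    C,S=np.cos(q[2]),np.sin(q[2])
    for i in range(n+1):
        t=i/n;a=np.radians(a0+(a1-a0)*t);x=px0+(px1-px0)*t+.105*np.cos(a);y=.105*np.sin(a)
        print(i,np.round([q[0]+C*x-S*y,q[1]+S*x+C*y],4))
path(-.069,-.081,289.6,207)
E
```

```text
[-0.482  0.366  0.404  1.792 -0.166  1.015  0.162] [ 0.17300665  0.425011   -0.0185238 ] [0.57192609 0.0378765  0.07065302]
0 [0.5695 0.0362]
1 [0.5594 0.0351]
2 [0.5492 0.0348]
3 [0.539  0.0354]
4 [0.5289 0.0369]
5 [0.519  0.0392]
6 [0.5093 0.0423]
7 [0.4999 0.0462]
8 [0.4908 0.0509]
9 [0.4822 0.0563]
10 [0.4741 0.0623]
11 [0.4666 0.0691]
12 [0.4597 0.0764]
13 [0.4535 0.0842]
14 [0.448  0.0925]
15 [0.4432 0.1012]
16 [0.4392 0.1102]
```

View pics/g2.png

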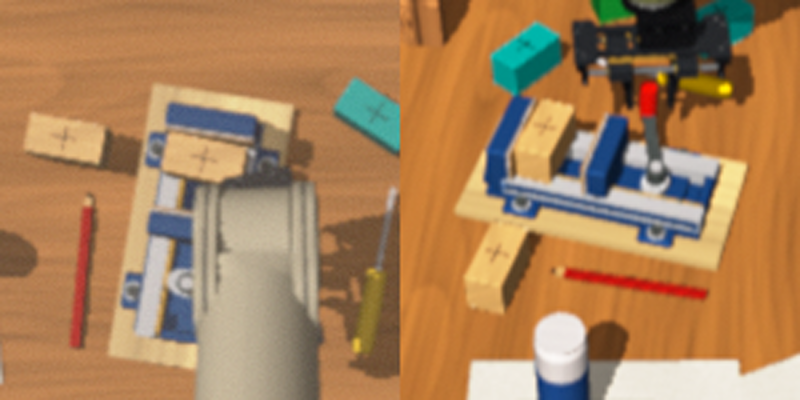

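The side panel shows the fingers on both sides of the red grip (px 650,95), so I'll swing the lever back.

arm_command([
  {"slide": [-0.011, -0.0015, 0], "rot": [0, 0, -5.2], "grip": 0.5},
  {"slide": [-0.0105, -0.0005, 0], "rot": [0, 0, -5.2], "grip": 0.5},
  {"slide": [-0.0102, 0, 0], "rot": [0, 0, -5.2], "grip": 0.5},
  {"slide": [-0.0101, 0.0015, 0], "rot": [0, 0, -5.2], "grip": 0.5},
  {"slide": [-0.01, 0.0023, 0], "rot": [0, 0, -5.2], "grip": 0.5},
  {"slide": [-0.0097, 0.0031, 0], "rot": [0, 0, -5.2], "grip": 0.5},
  {"slide": [-0.0094, 0.0039, 0], "rot": [0, 0, -5.2], "grip": 0.5},
  {"slide": [-0.0091, 0.0047, 0], "rot": [0, 0, -5.2], "grip": 0.5},
])

```text
time: 4.2
ee_pos: [0.4925, 0.0516, 0.071]
eef_rot: [0.873, 0.487, 0.002, 0.0]
ft_force: [2.2, 0.6, -0.1]
width: 0.0436
grip_force: 1.1
```

arm_command([
  {"slide": [-0.0086, 0.0054, 0], "rot": [0, 0, -5.2], "grip": 0.5},
  {"slide": [-0.0081, 0.006, 0], "rot": [0, 0, -5.2], "grip": 0.5},
  {"slide": [-0.0075, 0.0068, 0], "rot": [0, 0, -5.2], "grip": 0.5},
  {"slide": [-0.0069, 0.0073, 0], "rot": [0, 0, -5.2], "grip": 0.5},
  {"slide": [-0.0062, 0.0078, 0], "rot": [0, 0, -5.2], "grip": 0.5},
  {"slide": [-0.0055, 0.0083, 0], "rot": [0, 0, -5.2], "grip": 0.5},
  {"slide": [-0.0048, 0.0087, 0], "rot": [0, 0, -5.2], "grip": 0.5},
  {"slide": [-0.004, 0.009, 0], "rot": [0, 0, -5.2], "grip": 0.5},
])

```text
time: 5.2
ee_pos: [0.4408, 0.1109, 0.0708]
eef_rot: [0.989, 0.145, 0.001, -0.0]
ft_force: [1.2, -0.7, -0.2]
width: 0.0433
grip_force: 1.1
```

```bash
python3 - <<'E'
from h import *
s=sensors.read_state();print(np.round(s["joint_positions"],3),s["ft_force"],s["ee_pos"])
c=eyes.camera("top");d=eyes.camera("side")
a=c["pixels"][110:260,190:340];b=d["pixels"][180:330,210:360]
cv2.imwrite("pics/g3.png",cv2.resize(np.hstack([a,b])[:,:,::-1],(800,400),interpolation=cv2.INTER_CUBIC))
E
```

```text
[-0.853  0.107  0.535  2.095 -0.067  0.953 -1.561] [ 1.21909188 -0.68366963 -0.16891957] [0.44080514 0.11086409 0.07081351]
```

View pics/g3.png

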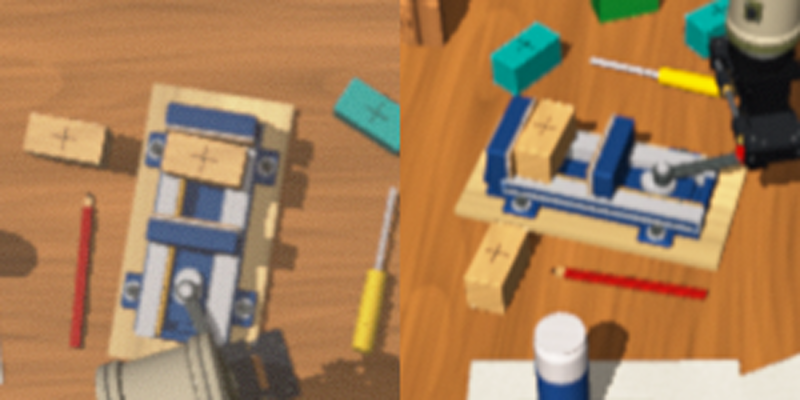

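The lever is almost back, with the hub at left-panel px (187,288). About 10 mm of cage slack remains, so I'll press on to the stop.

arm_command([
  {"slide": [-0.0008, 0.0024, 0], "rot": [0, 0, 0], "grip": 0.5},
  {"slide": [-0.0006, 0.0024, 0], "rot": [0, 0, 0], "grip": 0.5},
  {"slide": [-0.0005, 0.002, 0], "rot": [0, 0, 0], "grip": 0.5},
  {"slide": [-0.0005, 0.002, 0], "rot": [0, 0, 0], "grip": 0.5},
  {"slide": [-0.0004, 0.0015, 0], "rot": [0, 0, 0], "grip": 0.5},
  {"slide": [0, 0.001, 0], "rot": [0, 0, 0], "grip": 0.5},
  {"slide": [0, 0.001, 0], "rot": [0, 0, 0], "grip": 0.5},
  {"slide": [0, 0, 0], "rot": [0, 0, 0], "grip": 0.5},
])

```text
time: 6.3
ee_pos: [0.4367, 0.1204, 0.0693]
eef_rot: [0.989, 0.146, -0.001, 0.001]
ft_force: [-0.3, -12.5, 4.7]
width: 0.0438
grip_force: 5.9
```

arm_command([
  {"slide": [0.002, -0.006, 0], "rot": [0, 0, 0], "grip": 0.5},
  {"slide": [0.002, -0.006, 0], "rot": [0, 0, 0], "grip": 0.5},
  {"slide": [0, 0, 0.03], "rot": [0, 0, 0], "grip": 0.5},
  {"slide": [0, 0, 0.05], "rot": [0, 0, 0], "grip": 0.5},
  {"slide": [-0.01, 0, 0.03], "rot": [0, 0, -8.8], "grip": 0.5},
  {"slide": [-0.01, 0, 0], "rot": [0, 0, -8.8], "grip": 0.5},
  {"slide": [0, 0, 0], "rot": [0, 0, -8.7], "grip": 0.5},
  {"slide": [0, 0, 0], "rot": [0, 0, 0], "grip": 0.5},
])

```text
time: 7.3
ee_pos: [0.4209, 0.1111, 0.1797]
eef_rot: [0.997, -0.081, 0.0, -0.0]
ft_force: [-0.4, -0.7, 0.8]
width: 0.0435
grip_force: 0.0
```

```bash
python3 - <<'E'
from h import *
s=sensors.read_state();print(np.round(s["joint_positions"],3),s["ft_force"],s["ee_pos"])
c=eyes.camera("top");d=eyes.camera("side")
a=c["pixels"][140:260,215:335];b=d["pixels"][200:320,225:345]
cv2.imwrite("pics/g4.png",cv2.resize(np.hstack([a,b])[:,:,::-1],(800,400),interpolation=cv2.INTER_CUBIC))
E
```

```text
[-0.875 -0.094  0.492  2.013  0.047  1.211 -2.135] [-0.41707147 -0.72658973  0.7585411 ] [0.42091575 0.11111457 0.17970773]
```

View pics/g4.png

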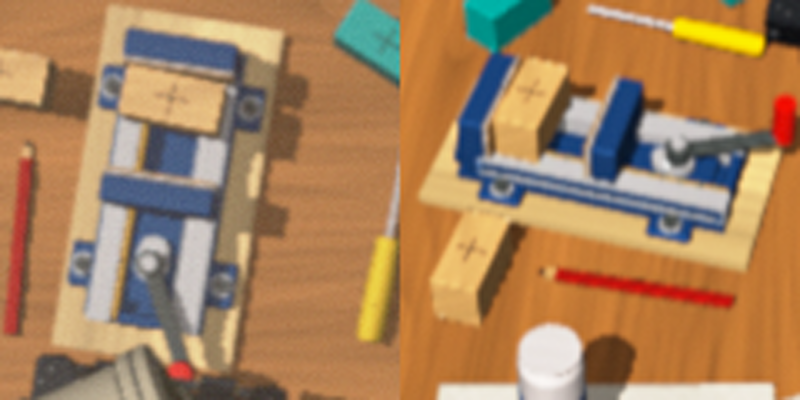

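The lever is back. In the left panel the hub is at px (153,262), the grip at (180,372), and the jaw's back edge runs from (103,203) to (212,217). The block is undisturbed.

```bash
python3 - <<'E'
from h import *
c=eyes.camera("top");d=eyes.camera("side")
q=(.6193,.1281,-.1673);C,S=np.cos(q[2]),np.sin(q[2])
R=np.array([[C,S],[-S,C]])
T=lambda x,y:(215+x*.3,140+y*.3);D=lambda x,y:(225+(x-400)*.3,200+y*.3)
def pr(n,p,*e): print(n,np.round(p,4),"vise",np.round(R@(p[:2]-q[:2]),4),*e)
pr("hub",atz(c,*T(153,262),.065));pr("grip",atz(c,*T(180,372),.102))
pr("hubside",atz(d,*D(680,148),.065));pr("gripside",atz(d,*D(785,100),.102))
pr("jbL",atz(c,*T(103,203),.089));pr("jbR",atz(c,*T(212,217),.089))
pr("fixL",atz(c,*T(124,65),.09));pr("fixR",atz(c,*T(236,80),.09))
for vx in(-.05,-.055):
  print(vx,[q[0]+C*vx,q[1]+S*vx])
E
```

```text
hub [0.5455 0.1358 0.065 ] vise [-0.074  -0.0047]
grip [0.447  0.1089 0.102 ] vise [-0.1667 -0.0477]
hubside [0.5442 0.1482 0.065 ] vise [-0.0774  0.0073]
gripside [0.4464 0.1099 0.102 ] vise [-0.1675 -0.0468]
jbL [0.5983 0.1772 0.089 ] vise [-0.0288  0.0449]
jbR [0.584  0.0798 0.089 ] vise [-0.0268 -0.0535]
fixL [0.7226 0.1572 0.09  ] vise [0.097  0.0459]
fixR [0.7072 0.0565 0.09  ] vise [ 0.0986 -0.0559]
-0.05 [np.float64(0.5699981016878627), np.float64(0.1364260328380131)]
-0.055 [np.float64(0.565067911856649), np.float64(0.1372586361218144)]
```

arm_command([
  {"slide": [0.051, 0.007, 0], "rot": [0, 0, 0], "grip": 0.5},
  {"slide": [0.051, 0.007, 0], "rot": [0, 0, 0], "grip": 0.5},
  {"slide": [0.051, 0.007, 0], "rot": [0, 0, 0], "grip": 0.5},
  {"slide": [0, 0, 0], "rot": [0, 0, 0.4], "grip": 0.5},
  {"slide": [0, 0, -0.05], "rot": [0, 0, 0], "grip": 0.5},
  {"slide": [0, 0, -0.04], "rot": [0, 0, 0], "grip": 0.5},
  {"slide": [0, 0, -0.022], "rot": [0, 0, 0], "grip": 0.5},
  {"slide": [0, 0, 0], "rot": [0, 0, 0], "grip": 0.5},
])

```text
time: 8.5
ee_pos: [0.5722, 0.1316, 0.0664]
eef_rot: [0.997, -0.078, -0.001, 0.001]
ft_force: [-0.3, -0.4, -0.5]
width: 0.0435
grip_force: 0.0
```

arm_command([
  {"slide": [0.006, -0.001, 0], "rot": [0, 0, 0], "grip": 0.5},
  {"slide": [0.006, -0.001, 0], "rot": [0, 0, 0], "grip": 0.5},
  {"slide": [0.006, -0.001, 0], "rot": [0, 0, 0], "grip": 0.5},
  {"slide": [0.006, -0.001, 0], "rot": [0, 0, 0], "grip": 0.5},
  {"slide": [0.006, -0.001, 0], "rot": [0, 0, 0], "grip": 0.5},
  {"slide": [0.006, -0.001, 0], "rot": [0, 0, 0], "grip": 0.5},
  {"slide": [0.006, -0.001, 0], "rot": [0, 0, 0], "grip": 0.5},
  {"slide": [0.006, -0.001, 0], "rot": [0, 0, 0], "grip": 0.5},
])

```text
time: 9.5
ee_pos: [0.622, 0.124, 0.0688]
eef_rot: [0.997, -0.078, -0.0, -0.0]
ft_force: [-7.7, -0.3, 5.4]
width: 0.0434
grip_force: 3.2
```

arm_command([
  {"slide": [0.003, -0.0005, 0], "rot": [0, 0, 0], "grip": 0.5},
  {"slide": [0.002, -0.0003, 0], "rot": [0, 0, 0], "grip": 0.5},
  {"slide": [0.001, -0.0002, 0], "rot": [0, 0, 0], "grip": 0.5},
  {"slide": [0.001, -0.0002, 0], "rot": [0, 0, 0], "grip": 0.5},
  {"slide": [0.001, -0.0002, 0], "rot": [0, 0, 0], "grip": 0.5},
  {"slide": [0, 0, 0], "rot": [0, 0, 0], "grip": 0.5},
  {"slide": [0, 0, 0], "rot": [0, 0, 0], "grip": 0.5},
  {"slide": [0, 0, 0], "rot": [0, 0, 0], "grip": 0.5},
])

```text
time: 10.5
ee_pos: [0.6298, 0.1227, 0.0687]
eef_rot: [0.997, -0.078, -0.0, -0.0]
ft_force: [-5.8, -0.1, 4.4]
width: 0.0434
grip_force: 2.9
```

arm_command([
  {"slide": [0.001, -0.0002, 0], "rot": [0, 0, 0], "grip": 0.5},
  {"slide": [0.001, -0.0002, 0], "rot": [0, 0, 0], "grip": 0.5},
  {"slide": [0.001, -0.0001, 0], "rot": [0, 0, 0], "grip": 0.5},
  {"slide": [0, 0, 0], "rot": [0, 0, 0], "grip": 0.5},
  {"slide": [0, 0, 0], "rot": [0, 0, 0], "grip": 0.5},
  {"slide": [0, 0, 0], "rot": [0, 0, 0], "grip": 0.5},
  {"slide": [0, 0, 0], "rot": [0, 0, 0], "grip": 0.5},
  {"slide": [0, 0, 0], "rot": [0, 0, 0], "grip": 0.5},
])

```text
time: 11.5
ee_pos: [0.6319, 0.1223, 0.0687]
eef_rot: [0.997, -0.078, -0.001, -0.0]
ft_force: [-11.3, -0.2, 8.1]
width: 0.0435
grip_force: 5.4
```

arm_command([
  {"slide": [0.001, -0.0002, 0], "rot": [0, 0, 0], "grip": 0.5},
  {"slide": [0.001, -0.0002, 0], "rot": [0, 0, 0], "grip": 0.5},
  {"slide": [0.001, -0.0001, 0], "rot": [0, 0, 0], "grip": 0.5},
  {"slide": [0, 0, 0], "rot": [0, 0, 0], "grip": 0.5},
  {"slide": [0, 0, 0], "rot": [0, 0, 0], "grip": 0.5},
  {"slide": [0, 0, 0], "rot": [0, 0, 0], "grip": 0.5},
  {"slide": [0, 0, 0], "rot": [0, 0, 0], "grip": 0.5},
  {"slide": [0, 0, 0], "rot": [0, 0, 0], "grip": 0.5},
])

```text
time: 12.5
ee_pos: [0.6324, 0.1222, 0.0686]
eef_rot: [0.997, -0.078, -0.004, -0.0]
ft_force: [-24.8, 1.0, 18.0]
width: 0.0437
grip_force: 12.2
```

The jaw has stopped hard at 25 N, so it's closed up. I'll back off, lift and check.

arm_command([
  {"slide": [-0.005, 0.0008, 0], "rot": [0, 0, 0], "grip": 0.5},
  {"slide": [-0.006, 0.001, 0], "rot": [0, 0, 0], "grip": 0.5},
  {"slide": [0, 0, 0.03], "rot": [0, 0, 0], "grip": 0.5},
  {"slide": [0, 0, 0.05], "rot": [0, 0, 8.7], "grip": 0.5},
  {"slide": [-0.06, 0.01, 0.03], "rot": [0, 0, 8.7], "grip": 0.5},
  {"slide": [-0.06, 0, 0], "rot": [0, 0, 8.7], "grip": 0.5},
  {"slide": [-0.06, 0, 0], "rot": [0, 0, 0], "grip": 0.5},
  {"slide": [0, 0, 0], "rot": [0, 0, 0], "grip": 0.5},
])

```text
time: 13.5
ee_pos: [0.4462, 0.1327, 0.1755]
eef_rot: [0.989, 0.15, -0.0, -0.001]
ft_force: [0.2, -0.4, 0.9]
width: 0.0433
grip_force: 0.0
```

```bash
python3 - <<'E'
from h import *
s=sensors.read_state();print(np.round(s["joint_positions"],3),s["ft_force"],s["ee_pos"])
c=eyes.camera("top");d=eyes.camera("side")
a=c["pixels"][140:260,215:335];b=d["pixels"][200:320,225:345]
cv2.imwrite("pics/g5.png",cv2.resize(np.hstack([a,b])[:,:,::-1],(800,400),interpolation=cv2.INTER_CUBIC))
E
```

```text
[-0.858 -0.006  0.476  1.951  0.     1.196 -1.652] [ 0.18896117 -0.39061979  0.93276198] [0.44623864 0.13273849 0.17546593]
```

View pics/g5.png

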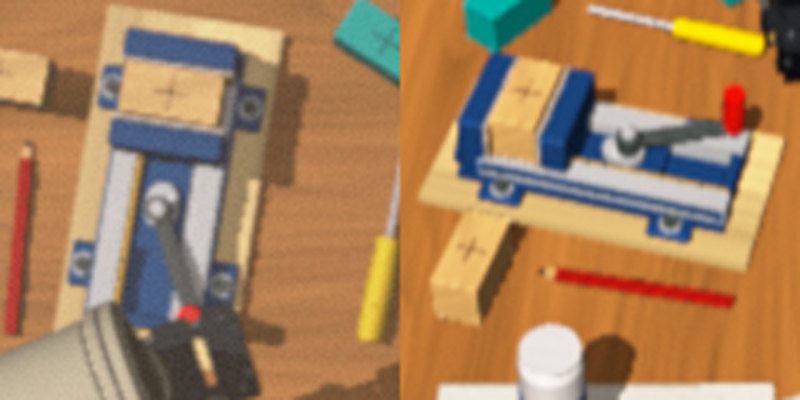

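The block sits flush between the jaws. The hub is at left-panel px (161,205), and the grip at left (190,313, partly hidden) and right (735,92).

```bash
python3 - <<'E'
from h import *
c=eyes.camera("top");d=eyes.camera("side")
T=lambda x,y:(215+x*.3,140+y*.3);D=lambda x,y:(225+(x-400)*.3,200+y*.3)
h=atz(c,*T(161,205),.065);print(h)
print(atz(c,*T(190,313),.102),atz(d,*D(735,92),.102))
hub=np.array([.598,.1285]);pr=None
g=np.array(atz(d,*D(735,92),.102)[:2])
yaw=-9.2
hub=g-.105*np.array([np.cos(np.radians(207+yaw)),np.sin(np.radians(207+yaw))]);print("hub from grip",hub)
for i in range(17):
    a=np.radians(207+yaw+90*i/16);p=hub+.105*np.array([np.cos(a),np.sin(a)])
    print(i,np.round(p,4),None if pr is None else np.round(p-pr,4));pr=p
E
```

```text
[0.59740407 0.12796051 0.065     ]
[0.49865037 0.09936238 0.102     ] [0.49502591 0.10367891 0.102     ]
hub from grip [0.59499949 0.13577691]
0 [0.495  0.1037] None
1 [0.4987 0.094 ] [ 0.0036 -0.0096]
2 [0.5032 0.0848] [ 0.0046 -0.0092]
3 [0.5086 0.076 ] [ 0.0054 -0.0088]
4 [0.5149 0.0679] [ 0.0063 -0.0082]
5 [0.522  0.0603] [ 0.007  -0.0075]
6 [0.5297 0.0535] [ 0.0077 -0.0068]
7 [0.5381 0.0475] [ 0.0084 -0.006 ]
8 [0.547  0.0424] [ 0.0089 -0.0052]
9 [0.5564 0.0381] [ 0.0094 -0.0043]
10 [0.5661 0.0348] [ 0.0098 -0.0033]
11 [0.5762 0.0325] [ 0.01   -0.0023]
12 [0.5864 0.0311] [ 0.0102 -0.0013]
13 [0.5967 0.0308] [ 0.0103 -0.0003]
14 [0.607  0.0315] [0.0103 0.0007]
15 [0.6171 0.0331] [0.0102 0.0017]
16 [0.6271 0.0358] [0.01   0.0027]
```

arm_command([
  {"slide": [0.0493, -0.0312, 0], "rot": [0, 0, 0.6], "grip": 0.5},
  {"slide": [0, 0, 0], "rot": [0, 0, 0], "grip": 0.5},
  {"slide": [0, 0, -0.045], "rot": [0, 0, 0], "grip": 0.5},
  {"slide": [0, 0, -0.04], "rot": [0, 0, 0], "grip": 0.5},
  {"slide": [0, 0, -0.02], "rot": [0, 0, 0], "grip": 0.5},
  {"slide": [0, 0, 0], "rot": [0, 0, 0], "grip": 0.5},
  {"slide": [0.0036, -0.0096, 0], "rot": [0, 0, 5.6], "grip": 0.5},
  {"slide": [0.0046, -0.0092, 0], "rot": [0, 0, 5.6], "grip": 0.5},
])

```text
time: 14.7
ee_pos: [0.5079, 0.083, 0.0711]
eef_rot: [0.968, 0.251, 0.0, -0.0]
ft_force: [-0.4, 2.6, -1.5]
width: 0.0435
grip_force: 1.2
```

arm_command([
  {"slide": [0.0054, -0.0088, 0], "rot": [0, 0, 5.6], "grip": 0.5},
  {"slide": [0.0063, -0.0082, 0], "rot": [0, 0, 5.6], "grip": 0.5},
  {"slide": [0.007, -0.0075, 0], "rot": [0, 0, 5.6], "grip": 0.5},
  {"slide": [0.0077, -0.0068, 0], "rot": [0, 0, 5.6], "grip": 0.5},
  {"slide": [0.0084, -0.006, 0], "rot": [0, 0, 5.6], "grip": 0.5},
  {"slide": [0.0089, -0.0052, 0], "rot": [0, 0, 5.6], "grip": 0.5},
  {"slide": [0.0094, -0.0043, 0], "rot": [0, 0, 5.6], "grip": 0.5},
  {"slide": [0.0098, -0.0033, 0], "rot": [0, 0, 5.6], "grip": 0.5},
])

```text
time: 15.7
ee_pos: [0.571, 0.0331, 0.0714]
eef_rot: [0.799, 0.601, 0.001, -0.0]
ft_force: [-1.9, 1.7, 0.9]
width: 0.0435
grip_force: 1.1
```

arm_command([
  {"slide": [0.01, -0.0023, 0], "rot": [0, 0, 5.6], "grip": 0.5},
  {"slide": [0.0102, -0.0013, 0], "rot": [0, 0, 5.6], "grip": 0.5},
  {"slide": [0.0103, -0.0003, 0], "rot": [0, 0, 5.6], "grip": 0.5},
  {"slide": [0.0103, 0.0007, 0], "rot": [0, 0, 5.6], "grip": 0.5},
  {"slide": [0.0102, 0.0017, 0], "rot": [0, 0, 5.6], "grip": 0.5},
  {"slide": [0.005, 0.001, 0], "rot": [0, 0, 5], "grip": 0.5},
  {"slide": [0.003, 0.0007, 0], "rot": [0, 0, 0], "grip": 0.5},
  {"slide": [0.002, 0.0005, 0], "rot": [0, 0, 0], "grip": 0.5},
])

```text
time: 16.7
ee_pos: [0.6304, 0.0334, 0.0708]
eef_rot: [0.597, 0.802, -0.001, -0.001]
ft_force: [-6.6, 0.5, 1.3]
width: 0.0439
grip_force: 3.2
```

arm_command([
  {"slide": [0.002, 0.0005, 0], "rot": [0, 0, 0], "grip": 0.5},
  {"slide": [0.002, 0.0005, 0], "rot": [0, 0, 0], "grip": 0.5},
  {"slide": [0.002, 0.0005, 0], "rot": [0, 0, 0], "grip": 0.5},
  {"slide": [0, 0, 0], "rot": [0, 0, 0], "grip": 0.5},
  {"slide": [0, 0, 0], "rot": [0, 0, 0], "grip": 0.5},
  {"slide": [0, 0, 0], "rot": [0, 0, 0], "grip": 0.5},
  {"slide": [0, 0, 0], "rot": [0, 0, 0], "grip": 0.5},
  {"slide": [0, 0, 0], "rot": [0, 0, 0], "grip": 0.5},
])

```text
time: 17.7
ee_pos: [0.6372, 0.0345, 0.0708]
eef_rot: [0.597, 0.802, 0.0, 0.0]
ft_force: [-4.5, -0.7, 3.3]
width: 0.0438
grip_force: 2.5
```

arm_command([
  {"slide": [0.001, 0.0003, 0], "rot": [0, 0, 0], "grip": 0.5},
  {"slide": [0.001, 0.0003, 0], "rot": [0, 0, 0], "grip": 0.5},
  {"slide": [0.001, 0.0003, 0], "rot": [0, 0, 0], "grip": 0.5},
  {"slide": [0.001, 0.0003, 0], "rot": [0, 0, 0], "grip": 0.5},
  {"slide": [0, 0, 0], "rot": [0, 0, 0], "grip": 0.5},
  {"slide": [0, 0, 0], "rot": [0, 0, 0], "grip": 0.5},
  {"slide": [0, 0, 0], "rot": [0, 0, 0], "grip": 0.5},
  {"slide": [0, 0, 0], "rot": [0, 0, 0], "grip": 0.5},
])

```text
time: 18.7
ee_pos: [0.6393, 0.0347, 0.0706]
eef_rot: [0.597, 0.802, -0.002, -0.001]
ft_force: [-14.8, -2.3, 9.2]
width: 0.0435
grip_force: 7.2
```

arm_command([
  {"slide": [0.001, 0.0003, 0], "rot": [0, 0, 0], "grip": 0.5},
  {"slide": [0.001, 0.0003, 0], "rot": [0, 0, 0], "grip": 0.5},
  {"slide": [0, 0, 0], "rot": [0, 0, 0], "grip": 0.5},
  {"slide": [0, 0, 0], "rot": [0, 0, 0], "grip": 0.5},
  {"slide": [0, 0, 0], "rot": [0, 0, 0], "grip": 0.5},
  {"slide": [0, 0, 0], "rot": [0, 0, 0], "grip": 0.5},
  {"slide": [0, 0, 0], "rot": [0, 0, 0], "grip": 0.5},
  {"slide": [0, 0, 0], "rot": [0, 0, 0], "grip": 0.5},
])

```text
time: 19.7
ee_pos: [0.6396, 0.0347, 0.0704]
eef_rot: [0.597, 0.802, -0.003, -0.003]
ft_force: [-22.4, -4.3, 15.8]
width: 0.0437
grip_force: 11.4
```

The lever has reached its stop at 22 N. I'll back off within the cage slack, lift straight up and check.

arm_command([
  {"slide": [-0.006, -0.0015, 0], "rot": [0, 0, 0], "grip": 0.5},
  {"slide": [-0.006, -0.0015, 0], "rot": [0, 0, 0], "grip": 0.5},
  {"slide": [0, 0, 0], "rot": [0, 0, 0], "grip": 0.5},
  {"slide": [0, 0, 0.03], "rot": [0, 0, 0], "grip": 0.5},
  {"slide": [0, 0, 0.05], "rot": [0, 0, 0], "grip": 0.5},
  {"slide": [0, 0, 0.05], "rot": [0, 0, 0], "grip": 0.5},
  {"slide": [-0.05, -0.03, 0], "rot": [0, 0, 0], "grip": 0.5},
  {"slide": [-0.05, -0.03, 0], "rot": [0, 0, 0], "grip": 0.5},
])

```text
time: 20.7
ee_pos: [0.5308, -0.0271, 0.2009]
eef_rot: [0.597, 0.803, 0.001, 0.001]
ft_force: [0.3, -0.7, 1.2]
width: 0.0438
grip_force: 0.0
```

arm_command([
  {"slide": [-0.02, -0.05, 0], "rot": [0, 0, 0], "grip": 0.5},
  {"slide": [-0.02, -0.05, 0], "rot": [0, 0, 0], "grip": 0.5},
  {"slide": [-0.02, -0.03, 0], "rot": [0, 0, 0], "grip": 0.5},
  {"slide": [0, 0, 0], "rot": [0, 0, 0], "grip": 0.5},
  {"slide": [0, 0, 0], "rot": [0, 0, 0], "grip": 0.5},
  {"slide": [0, 0, 0], "rot": [0, 0, 0], "grip": 0.5},
  {"slide": [0, 0, 0], "rot": [0, 0, 0], "grip": 0.5},
  {"slide": [0, 0, 0], "rot": [0, 0, 0], "grip": 0.5},
])

```text
time: 21.7
ee_pos: [0.4712, -0.1562, 0.2002]
eef_rot: [0.597, 0.803, -0.0, -0.0]
ft_force: [-1.0, 0.1, -0.3]
width: 0.0434
grip_force: 0.0
```

```bash
python3 - <<'E'
from h import *
s=sensors.read_state();print(s["ft_force"],s["ee_pos"])
c=eyes.camera("top");d=eyes.camera("side")
a=c["pixels"][140:260,215:335];b=d["pixels"][200:320,225:345]
cv2.imwrite("pics/g6.png",cv2.resize(np.hstack([a,b])[:,:,::-1],(800,400),interpolation=cv2.INTER_CUBIC))
E
```

```text
[-0.95358493  0.14536553 -0.31066875] [ 0.47120891 -0.15621913  0.20016333]
```

View pics/g6.png

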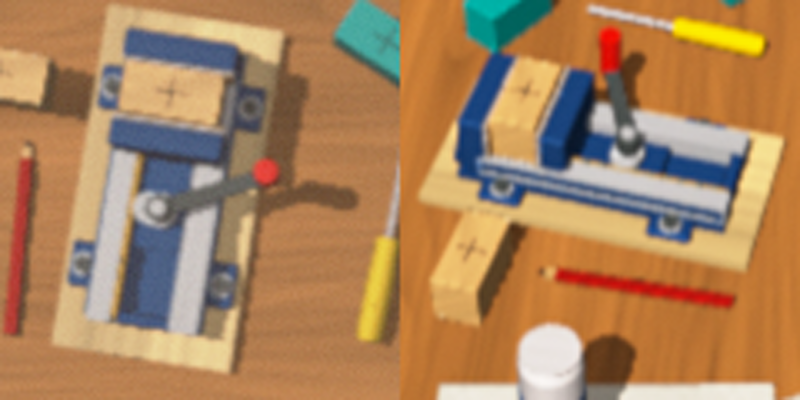

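The lever is fully forward (grip at left px 267,172, hub at 158,208), the block is flush between both jaws, and the bystanders are unmoved.

```bash
python3 -c "
from bench import order;print(order.close_job())"
```

```text
the job is handed in; nothing more can be done
None
```

The beech block is clamped flush between the jaws with the cam lever forward against its stop, the other things on the bench looked undisturbed, and the job is handed in at about 22 s of the 69 s allowed.

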